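# Tidy the bedside drawer

## Robot

A 7-joint arm with a two-finger parallel gripper is mounted at the origin on the work surface. World frame = base frame: x ahead of the robot, y to its left, z up, the work surface at z = 0. Lengths are in m, angles in rad, forces in N, time in s.
With the tool pointing down it reaches from about 0.4 to 0.9 m from the base axis. Payload 5.5 kg.
Tool frame: the origin (TCP) lies at the very end of the fingers, on their centre line; the grasp point (between the pads) lies 19 mm behind it; z points along the fingers, y is the line along which they close (so a half turn about z gives the same grasp; the last joint's range is limited). The gripper opens to 85 mm and grips with 20 to 120 N. Pads are 22 mm wide; open, the fingers measure 114 mm over their backs; the gripper's body (76 mm by 85 mm) begins 54 mm behind the grasp point. The pads swing forward as they close: fully open they stand 13 mm farther back than shut.
Start: joints at [-0.909, 0.501, -0.427, 1.55, 0.221, 1.138, -0.21], TCP at [0.252, 0.599, 0.231] pointing down, gripper open.
Joint ranges: [-2.88, 2.88], [-0.31, 2.03], [-1.54, 1.56], [0.2, 2.42], [-1.41, 4.55], [0.19, 2.02], [-2.57, 2.57]. Speed limits (rad/s): [2.57, 2.57, 3.14, 3.14, 3.14, 3.14, 3.14].

## Interface

Orientations are given as [roll, pitch, yaw] about the fixed x, y, z axes, in that order (R = Rz(yaw) Ry(pitch) Rx(roll)).
In Python, from station import arm gives the robot as it stands. The module is installed in compiled form; this text tells all that it offers.
- The arm moves only by the tool servo_tool, never from a script. Its argument "steps" is text: rows parted by semicolons, each of 7 numbers parted by spaces: the shift along the world's x, y, z in units of 120 mm (1.0 is 120 mm), then the turn, a rotation vector about the world's x, y, z in units of 6 degrees (1.0 is 6 degrees), then the opening, from -1 (shut) to 1 (fully open). A call has 1 to 10 rows; each row shifts and turns the commanded pose from where the row before left it; what a row does not reach is not made up. A row lasts 1/10 s, in which the tool goes at most 50 mm and 8.59 degrees, less where a joint would pass 70% of its speed; a pose out of reach is approached as far as the arm can. A call with a number of a shift or a turn outside -1 to 1 is refused whole. A call with a gripper value outside its range is refused whole. The fingers move at their own pace and stop on an object; the grip force is fixed at half the most. Time passes only in rows, so rows that do not move let the fingers close. It gives the time, the measured TCP pose, the force, the opening and the grip force at its end, in the units of the state.
- arm.get_state(): the state, without advancing time (a new reading comes with each control period).
- arm.camera(name): name is "scene" or "top"; returns a dict with "image" (400x640x3 uint8, red, green, blue), "range_z" (400x640 float32, m along the optical axis (not along the pixel's ray), 0 where there is no reading), "intrinsics" (3x3 intrinsics, pixels), "distortion" ([k1, k2, p1, p2, k3] as OpenCV has them; the pictures are not rectified), "R" (3x3) and "t" (3): a world point X has camera coordinates R X + t. Camera axes: x right, y down, z forward; pixel columns grow to the right and rows downward; lengths in m; the calibration is good to about 2 mm. A picture is of the moment at which its call begins.
- arm.sign_off(): hands the job in; it is judged then, once.
The state is a dict: "time": time; "joint_positions": joint angles; "joint_velocities": joint speeds; "joint_efforts": joint torques, N m; "ee_pos": TCP position; "eef_rot": TCP orientation; "ft_force": force on the tool from outside, world axes, zero at the start; "moment": the same for the moment, N m; "gripper_width": opening from 0.0 (shut) to 1.0 (fully open); "finger_force": force on a finger pad.
Only numpy, scipy, OpenCV 4.12 (cv2) and the standard library are available. Lean on these libraries where they do the work, as an engineer would, in place of code of your own. Each camera call takes 0.05 s, during which the arm holds its last target. There are 200 camera calls.

## Task

The empty tumbler stands in the way of the drawer of the low bedside box: first, with the drawer still shut, stand it upright in the middle of the cork coaster and let go. Then pull the drawer well open, put every tobacco pipe lying about into the wide compartment and every matchbox into the narrow one, and push the drawer fully shut, the tumbler still on its coaster. Do not knock the tumbler over and leave the book, the clock and the spectacle case where they are.

Things in the scene. Friction and masses are not known exactly. Their poses are not given: they have to be found in the camera images.
- glass: the empty clear-glass tumbler, open at the top, at most 62 mm across (at the rim), 72 mm high, 4 mm wall. Origin: centre of its underside, z up. It starts in front of the drawer
- coaster: round cork coaster, 90 mm across, 5 mm thick, fixed to the table, to the left or the right. Origin: centre of its underside
- chest: low wooden box with one drawer, fixed to the table: 240 mm deep (x), 270 mm wide (y), 66 mm high. Origin: centre of its underside, z up; its front, with the drawer, faces its own -x, 120 mm from the origin
- drawer (a joint): how far the drawer is out towards the chest's -x, in m: 0 shut, 0.19 the stop. Dark front panel 12 mm thick, its outer face 132 mm from the chest's origin when shut, 62 mm high; side walls and the divider 5 mm thick, running front to back, reach 38 mm above the table; inner floor 9 mm above the table. Inside 220 mm long; what is still under the chest's top is out of reach
- drawer_handle (a point): middle of the drawer's steel bar handle: 10 mm thick, 100 mm long along the chest's y, 40 mm in front of the panel and 35 mm above the table; moves with the drawer
- wide (a point): centre of the floor of the drawer's wide compartment (the chest's +y side): inside 220 mm (x) by 140 mm (y), axes as the chest's; moves with the drawer, so about 110 mm behind the inner face of the front panel
- narrow (a point): centre of the floor of the drawer's narrow compartment (the chest's -y side): inside 220 mm (x) by 95 mm (y), axes as the chest's; moves with the drawer
- pipe1: tobacco pipe of dark wood with a black mouthpiece, 112 mm long overall, lying flat. Origin: on its underside, midway; its x axis runs along the stem to the mouthpiece, z up. The upright round bowl (34 mm across, 38 mm high, dark disc on top) is centred 35 mm from the origin towards -x; the stem, 11 to 15 mm thick, lies along the surface to x = +60 mm. May be absent
- pipe2: tobacco pipe of dark wood with a black mouthpiece, 112 mm long overall, lying flat. Origin: on its underside, midway; its x axis runs along the stem to the mouthpiece, z up. The upright round bowl (34 mm across, 38 mm high, dark disc on top) is centred 35 mm from the origin towards -x; the stem, 11 to 15 mm thick, lies along the surface to x = +60 mm. May be absent
- pipe3: tobacco pipe of dark wood with a black mouthpiece, 112 mm long overall, lying flat. Origin: on its underside, midway; its x axis runs along the stem to the mouthpiece, z up. The upright round bowl (34 mm across, 38 mm high, dark disc on top) is centred 35 mm from the origin towards -x; the stem, 11 to 15 mm thick, lies along the surface to x = +60 mm. May be absent
- matchbox1: small plain off-white paper-covered matchbox with dark striking strips on its long sides, 52 x 36 x 16 mm (x, y, z), lying flat. Origin: centre of its underside. May be absent
- matchbox2: small plain off-white paper-covered matchbox with dark striking strips on its long sides, 52 x 36 x 16 mm (x, y, z), lying flat. Origin: centre of its underside. May be absent
- matchbox3: small plain off-white paper-covered matchbox with dark striking strips on its long sides, 52 x 36 x 16 mm (x, y, z), lying flat. Origin: centre of its underside. May be absent
- case: bystander: black spectacle case, 155 x 58 x 34 mm, loose. Origin: centre of its underside
- book: bystander: closed blue book, 105 x 150 x 23 mm, lying on the middle of the chest's top. Origin: centre of its underside
- clock: bystander: white alarm clock, 45 x 90 x 66 mm, loose. Origin: centre of its underside
Mind the look-alikes: they are no part of the job. Leave any pink or turquoise look-alike of the matchbox1 alone.

How it is judged:
On the way, in this order (a step that is already met when the one before it is completed fails the run):
1. the tumbler stands upright on the coaster, let go, the drawer still shut (horizontal distance between glass and coaster below 0.02 m and angle between glass's own z axis and vertical below 0.1 rad and z of glass in the frame of coaster between 0.002 and 0.01 m and linear speed of glass below 0.02 m/s and contact force between glass and the fingers below 0.1 N and value of joint drawer below 0.025 m), for 0.3 s.
2. the drawer is pulled well open (over 120 mm) (value of joint drawer above 0.12 m), for 0.2 s.
3. all pipes lie in the wide compartment and all matchboxes in the narrow one (x of pipe1 in the frame of wide between -0.112 and 0.112 m and y of pipe1 in the frame of wide between -0.07 and 0.07 m and z of pipe1 in the frame of wide between -0.005 and 0.036 m and linear speed of each of pipe1, pipe2, pipe3, matchbox1, matchbox2, matchbox3 below 0.02 m/s and x of pipe2 in the frame of wide between -0.112 and 0.112 m and y of pipe2 in the frame of wide between -0.07 and 0.07 m and z of pipe2 in the frame of wide between -0.005 and 0.036 m and x of pipe3 in the frame of wide between -0.112 and 0.112 m and y of pipe3 in the frame of wide between -0.07 and 0.07 m and z of pipe3 in the frame of wide between -0.005 and 0.036 m and x of matchbox1 in the frame of narrow between -0.112 and 0.112 m and y of matchbox1 in the frame of narrow between -0.0475 and 0.0475 m and z of matchbox1 in the frame of narrow between -0.005 and 0.036 m and x of matchbox2 in the frame of narrow between -0.112 and 0.112 m and y of matchbox2 in the frame of narrow between -0.0475 and 0.0475 m and z of matchbox2 in the frame of narrow between -0.005 and 0.036 m and x of matchbox3 in the frame of narrow between -0.112 and 0.112 m and y of matchbox3 in the frame of narrow between -0.0475 and 0.0475 m and z of matchbox3 in the frame of narrow between -0.005 and 0.036 m), for 0.2 s.
At the end, for the whole second after the job is handed in: The drawer is shut to within 8 mm; every pipe present lies in the wide compartment and every matchbox present in the narrow one, at rest; the tumbler stands upright (within 0.1 rad) on the coaster, within 20 mm of its middle (all of step 3 and horizontal distance between glass and coaster below 0.02 m and angle between glass's own z axis and vertical below 0.1 rad and z of glass in the frame of coaster between 0.002 and 0.01 m and linear speed of glass below 0.02 m/s and value of joint drawer below 0.008 m); the robot touches nothing.
It fails at once if the tumbler is knocked over (angle between glass's own z axis and vertical above 0.8 rad).
It fails at once if the book, the clock or the spectacle case is moved more than 30 mm (distance of any of book, clock, case from where it was at the start of the episode above 0.03 m).
Of pipe1, pipe2, pipe3, matchbox1, matchbox2, matchbox3 only 4 to 6 are there at a start; the rules pass over those that are not, and their reading is None.
At some moment in a run one of pipe1, pipe2, pipe3, matchbox1, matchbox2, matchbox3 may be knocked a few centimetres aside while the robot is not near it.
It also fails if it takes over 210 s, if anything falls off the work surface, if the arm or the gripper's body presses on something with over 40 N, if the wrist force passes 120 N, or if a joint passes its speed limit or range.

## Working session

There is one attempt and no reset: what is moved stays moved. The work goes in short steps, Python scripts to look and compute and a tool call to move; the robot and the scene stay as the last step left them, time stands still between calls to the robot, and variables do not carry over. Pictures are saved under pics/ and viewed, at most 14 in all, crops included, and the job is handed in when it is done.

Besides the shell and the picture viewer there is one more tool, called after "Emit:" as name(argument=value, ...) on one line, values as JSON. servo_tool: Moves the arm, as the interface text tells. Shifts and turns lie within -1 to 1; 1 stands for 120 mm of shift or 6 degrees of turn. Its arguments: {"type":"object","properties":{"steps":{"type":"string"}},"required":["steps"]}

```bash
mkdir -p pics; cat > h.py <<'E'
import numpy as np, cv2
from station import arm
def shot(n,save=None):
    c=arm.camera(n)
    if save: cv2.imwrite(f"pics/{save}.png",c["image"][:,:,::-1])
    return c
def ray(c,uv):
    p=cv2.undistortPoints(np.array([[uv]],float),c["intrinsics"],np.array(c["distortion"],float))[0,0]
    R,t=np.array(c["R"]),np.array(c["t"])
    return -R.T@t, R.T@np.array([p[0],p[1],1])
def onz(c,uv,z):
    o,d=ray(c,uv); return o+d*(z-o[2])/d[2]
def cloud(c):
    v,u=np.mgrid[0:400,0:640]
    p=cv2.undistortPoints(np.stack([u.ravel(),v.ravel()],1)[:,None].astype(float),c["intrinsics"],np.array(c["distortion"],float))[:,0]
    z=c["range_z"].ravel()[:,None].astype(float)
    P=np.hstack([p*z,z]); W=(P-np.array(c["t"]))@np.array(c["R"])
    W[z[:,0]==0]=np.nan
    return W.reshape(400,640,3)
E
python3 - <<'E'
from h import *
for n in ("top","scene"):
    c=shot(n,n+"0"); print(n,c["intrinsics"],-np.array(c["R"]).T@c["t"]); np.save(n+"W.npy",cloud(c))
s=arm.get_state(); print(s)
E
```

```text
top [[383.41681317   0.         315.58128279]
 [  0.         383.41681317 197.37188205]
 [  0.           0.           1.        ]] [0.34253426 0.04779994 1.29393067]
scene [[401.09512264   0.         319.78066846]
 [  0.         401.09512264 198.91015512]
 [  0.           0.           1.        ]] [1.46452639 0.33382174 0.6884145 ]
{'time': 0.1, 'joint_positions': array([-0.90878603,  0.50177709, -0.42680349,  1.55135065,  0.22080476,
        1.13830665, -0.21027847]), 'joint_velocities': array([-0.00052051, -0.00251575, -0.00035508, -0.00226394, -0.00022182,
        0.00071216, -0.00149897]), 'joint_efforts': array([-1.13148856e-02, -5.70813704e+01, -5.83875909e+00, -2.81744707e+01,
        1.05113554e-02,  5.49252931e-03, -8.67455697e-06]), 'ee_pos': array([0.25220325, 0.59839093, 0.23034613]), 'eef_rot': array([-3.13980646e+00, -5.91240154e-05,  2.74285168e+00]), 'ft_force': array([-0.07185133, -0.1418932 , -0.34165404]), 'moment': array([0.04544399, 0.02958089, 0.03900338]), 'finger_force': 0.0, 'gripper_width': 0.9969041644658955}
```

View pics/top0.png

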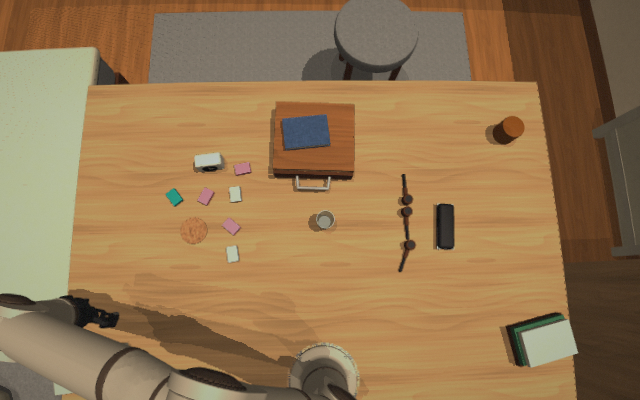

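View pics/scene0.png

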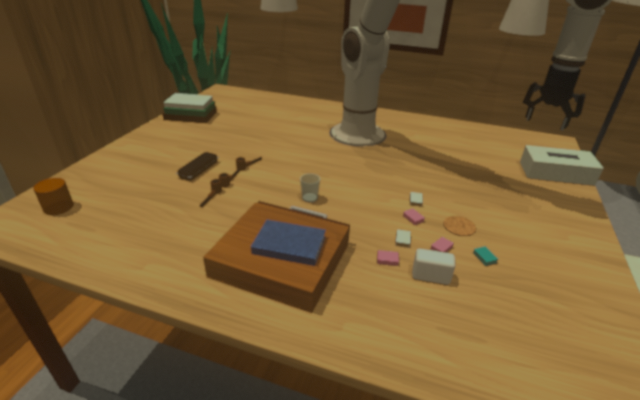

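The top view shows the tumbler at (325,220), the coaster at (194,231) and the handle at (313,185). There are white matchboxes at (235,194) and (232,254), and three pipes in a chain with bowls near (407,200), (406,212) and (410,245). The pink and turquoise boxes are look-alikes. The scene view agrees.

```bash
cat > m.py <<'E'
from h import *
def blobs(m,a=15):
    n,l,s,ce=cv2.connectedComponentsWithStats(m.astype(np.uint8))
    return [(l==i,s[i],ce[i]) for i in range(1,n) if s[i][4]>=a]
def rect(c,mask,z):
    # min-area rect of the world outline on plane z
    k=cv2.findContours(mask.astype(np.uint8),cv2.RETR_EXTERNAL,cv2.CHAIN_APPROX_NONE)[0][0][:,0]
    P=np.array([onz(c,p,z)[:2] for p in k],np.float32)
    return cv2.minAreaRect(P)
def white(c):
    h=cv2.cvtColor(c["image"],cv2.COLOR_RGB2HSV); v,u=np.mgrid[0:400,0:640]
    return (h[...,1]<70)&(h[...,2]>120)&(u>100)&(u<500)&(v>90)&(v<300)
E
python3 - <<'E'
from m import *
c=shot("top"); W=cloud(c); I=c["image"]; hsv=cv2.cvtColor(I,cv2.COLOR_RGB2HSV)
print("white")
for m,s,ce in blobs(white(c)): print(s,ce.round(1),np.nanmedian(W[m],0).round(3),rect(c,m,.016))
roi=np.zeros((400,640),bool); roi[165:285,370:430]=1
dark=(hsv[...,2]<100)&roi
print("dark")
for m,s,ce in blobs(dark): print(s,ce.round(1),np.nanmax(W[m][:,2]))
hi=roi&(W[...,2]>.024)
for m,s,ce in blobs(hi,5): print("bowl",s,ce.round(1),onz(c,ce,.038).round(4),np.nanmedian(W[m],0).round(3))
# coaster
roi=np.zeros((400,640),bool); roi[210:252,170:220]=1
lab=cv2.cvtColor(I,cv2.COLOR_RGB2LAB)
print(lab[231,194],lab[231,165])
m=roi&(np.abs(W[...,2]-.005)<.003); d=np.linalg.norm(lab.astype(float)-lab[215:217,165:170].reshape(-1,3).mean(0),axis=2)
for mm,s,ce in blobs(roi&(d>12),100): print("coaster",s,ce.round(1),onz(c,ce,.005).round(4),rect(c,mm,.005))
# chest top
z=(W[...,2]>.055)&(W[...,2]<.075); z[:, :270]=0; z[:,360:]=0; z[:95]=0;z[200:]=0
for mm,s,ce in blobs(z,500): print("chest",s,rect(c,mm,.066))
g=np.zeros((400,640),bool); g[205:235,308:342]=1
print(np.nanmax(W[g][:,2]))
for zz in(.02,.05,.06):
  for mm,s,ce in blobs(g&(W[...,2]>zz),10): print("glass",zz,s,ce.round(1),onz(c,ce,.072).round(4),rect(c,mm,.072))
gr=np.zeros((400,640),bool); gr[174:195,285:340]=1
for mm,s,ce in blobs(gr&(W[...,2]>.015)&(W[...,2]<.05),10): print("handle",s,ce.round(1),rect(c,mm,.04))
p=I[160:290,360:470,::-1]; q=I[195:250,295:350,::-1]
cv2.imwrite("pics/crop.png",np.hstack([cv2.resize(p,(500,590),interpolation=2),cv2.resize(q,(300,590),interpolation=2)]))
E
```

```text
white
[194 152  28  15 320] [207.4 159.4] [0.716 0.37  0.066] ((0.7312762141227722, 0.38240697979927063), (0.04451281577348709, 0.09257745742797852), 6.470880031585693)
[296 176  35  14 125] [312.8 185.1] [0.622 0.016 0.04 ] ((0.6429895162582397, 0.019293781369924545), (0.11681488901376724, 0.04334843531250954), 87.40448760986328)
[229 186  13  16 164] [234.9 193.7] [0.607 0.285 0.017] ((0.6086077094078064, 0.2849070727825165), (0.0507345125079155, 0.03820991888642311), 7.4663825035095215)
[316 216  15  13 133] [323.6 221.6] [ 0.508 -0.016  0.006] ((0.5068700909614563, -0.01226489432156086), (0.04705751687288284, 0.04057642072439194), 89.03347778320312)
[226 246  13  17 179] [232.  253.7] [0.405 0.291 0.016] ((0.40634405612945557, 0.2905864119529724), (0.05135786905884743, 0.037747155874967575), 9.252453804016113)
dark
[401 174  11  32 163] [405.2 193.2] 0.04397567480598825
[398 207  17  65 336] [406.  235.3] 0.04384790398470167
bowl [403 194  11  11  88] [407.6 199. ] [ 0.5769 -0.2985  0.038 ] [ 0.576 -0.299  0.038]
bowl [402 206  11  11  89] [407.1 211. ] [ 0.5359 -0.2941  0.038 ] 
[... 472 characters left out ...]
267
glass 0.02 [316 210  19  19 153] [325.6 217.3] [ 0.5146 -0.0182  0.072 ] ((0.5093472003936768, -0.016309985890984535), (0.058033403009176254, 0.058372944593429565), 88.98333740234375)
glass 0.05 [316 210  19  19 111] [325.2 217.6] [ 0.5136 -0.0169  0.072 ] ((0.5093473196029663, -0.016309987753629684), (0.05803321301937103, 0.05837300419807434), 88.98247528076172)
glass 0.06 [316 210  19  19  89] [325.5 217.9] [ 0.5129 -0.0181  0.072 ] ((0.5093474984169006, -0.016309993341565132), (0.05803302302956581, 0.05837304890155792), 88.98168182373047)
handle [285 175  55  15 288] [312.1 181.2] ((0.6396337151527405, 0.022458255290985107), (0.18202903866767883, 0.0482964888215065), 89.1432113647461)
```

View pics/crop.png

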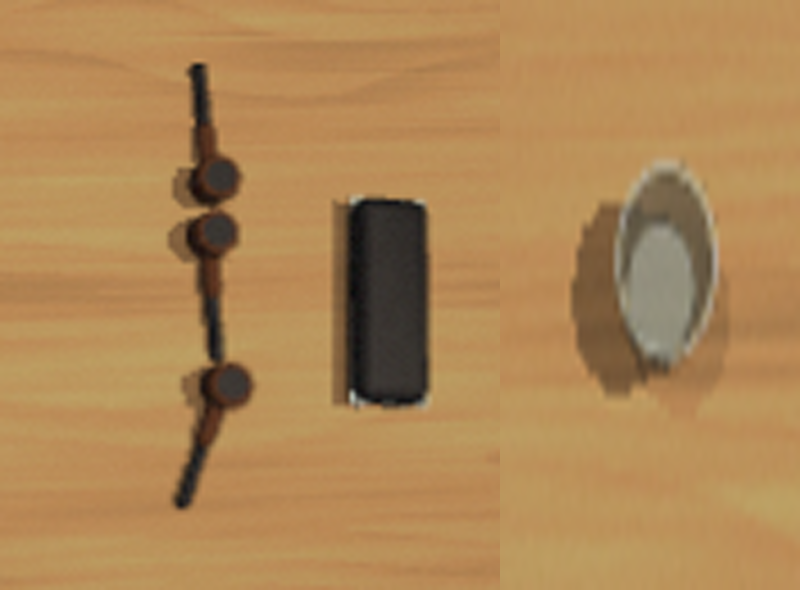

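The crop confirms three pipes, A, B and C, with bowls at about (.577,-.298), (.536,-.294) and (.424,-.297). The stem of A points to +x, and those of B and C to -x. The tumbler rim is round and centred near (325,218). Next I'll refine the coaster, the chest and the rim.

```bash
python3 - <<'E'
from m import *
c=shot("top"); W=cloud(c); I=c["image"]; lab=cv2.cvtColor(I,cv2.COLOR_RGB2LAB).astype(int)
# coaster by redness in both views
for n,box in (("top",(208,254,170,220)),("scene",(210,242,435,485))):
    cc=c if n=="top" else shot(n); L=cv2.cvtColor(cc["image"],cv2.COLOR_RGB2LAB).astype(int)
    a,b,d,e=box; r=np.zeros((400,640),bool); r[a:b,d:e]=1
    t,mk=cv2.threshold(L[a:b,d:e,1].astype(np.uint8),0,255,cv2.THRESH_OTSU)
    M=np.zeros((400,640),np.uint8); M[a:b,d:e]=mk; M=cv2.morphologyEx(M,cv2.MORPH_CLOSE,np.ones((5,5),np.uint8)); M=cv2.morphologyEx(M,cv2.MORPH_OPEN,np.ones((5,5),np.uint8))
    for mm,s,ce in blobs(M>0,100):
        k=cv2.findContours(mm.astype(np.uint8),cv2.RETR_EXTERNAL,cv2.CHAIN_APPROX_NONE)[0][0][:,0]
        P=np.array([onz(cc,p,.005)[:2] for p in k],np.float32)
        print(n,"coaster",t,s,cv2.minEnclosingCircle(P),rect(cc,mm,.005))
# chest top from cloud points
sel=(np.abs(W[...,2]-.066)<.006); sel[:, :268]=0; sel[:,362:]=0; sel[:90]=0; sel[200:]=0
P=W[sel][:,:2]
for (lo,hi) in ((-.10,-.06),(-.03,.02),(.06,.12)):
    q=P[(P[:,1]>lo)&(P[:,1]<hi)]; print("x edge at y",(lo+hi)/2,np.percentile(q[:,0],[0.5,2,50,99]).round(4))
for (lo,hi) in ((.68,.72),(.75,.80),(.84,.88)):
    q=P[(P[:,0]>lo)&(P[:,0]<hi)]; print("y edges at x",(lo+hi)/2,np.percentile(q[:,1],[1,99]).round(4))
# handle bar
h=(W[...,2]>.03)&(W[...,2]<.046); h[:,:285]=0;h[:,340:]=0;h[:170]=0;h[197:]=0
P=W[h]; P=P[P[:,0]<.635]; print("handle",len(P),P.min(0),P.max(0),np.median(P,0)); A=np.polyfit(P[:,1],P[:,0],1); print(A, np.polyval(A,[-.03,.016,.07]))
E
```

```text
top coaster 141.0 [181 217  26  27 559] ((0.48879724740982056, 0.427480548620224), 0.04677843675017357) ((0.4883310794830322, 0.42432260513305664), (0.08877916634082794, 0.08483447134494781), 2.4451889991760254)
scene coaster 137.0 [444 216  31  20 480] ((0.49044108390808105, 0.42637398838996887), 0.046086542308330536) ((0.4907243549823761, 0.4249688982963562), (0.09164724498987198, 0.08254669606685638), 4.889736175537109)
x edge at y -0.08 [0.6567 0.6603 0.7833 0.9107]
x edge at y -0.004999999999999999 [0.6609 0.664  0.7332 0.9151]
x edge at y 0.09 [0.6638 0.6662 0.7374 0.9184]
y edges at x 0.7 [-0.1142  0.1512]
y edges at x 0.775 [-0.118   0.1482]
y edges at x 0.86 [-0.1213  0.1449]
handle 112 [ 0.61438877 -0.03465681  0.03103216] [0.63391161 0.07653737 0.04466774] [0.62057537 0.01963202 0.03952236]
[0.03346715 0.62060552] [0.6196015  0.62114099 0.62294822]
```

Emit:
servo_tool(steps="0.4 -0.1 0.1 0 0 0.4 1;0.4 -0.2 0.1 0 0 0.4 1;0.3 -0.3 0 0 0 0.5 1;0.3 -0.3 0 0 0 0.5 1;0.2 -0.4 0 0 0 0.5 1;0.2 -0.4 0 0 0 0.5 1;0.2 -0.4 0 0 0 0.5 1;0 -0.4 0 0 0 0.5 1;0 -0.4 0 0 0 0 1;0 -0.4 0 0 0 0 1")

```text
time: 1.25
ee_pos: [0.4808, 0.2144, 0.2539]
eef_rot: [3.142, -0.0, 3.14]
ft_force: [0.7, -0.5, -0.4]
gripper_width: 1.001
finger_force: 0.0
```

Emit:
servo_tool(steps="0.06 -0.4 -0.1 0 0 0 1;0.06 -0.4 -0.2 0 0 0 1;0.06 -0.4 -0.2 0 0 0 1;0.06 -0.4 -0.2 0 0 0 1;0 -0.32 0 0 0 0 1;0 0 0 0 0 0 1;0 0 0 0 0 0 1")

```text
time: 1.95
ee_pos: [0.5081, -0.0038, 0.1755]
eef_rot: [3.141, -0.0, 3.138]
ft_force: [0.6, 1.5, -0.1]
gripper_width: 1.001
finger_force: 0.0
```

```bash
python3 - <<'E'
from m import *
c=shot("top","t1"); print(arm.get_state()["ee_pos"]); s=shot("scene"); cv2.imwrite("pics/s1.png",cv2.resize(s["image"][130:240,240:400,::-1],(800,550),interpolation=2))
E
```

```text
[ 0.5082395  -0.00222239  0.17570303]
```

View pics/s1.png

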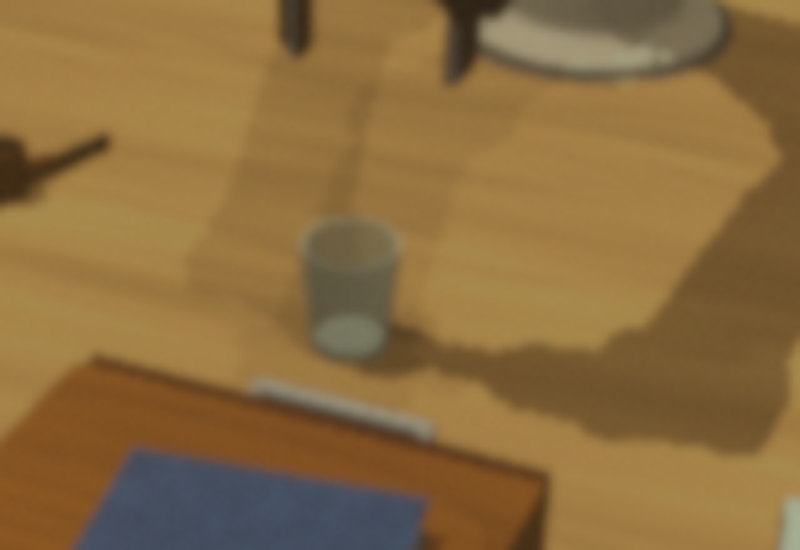

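The view from the side shows the tumbler upright under the open fingers, with its rim centre at crop (350,245) and a mild taper. The fingers will straddle it, so I descend in y-aligned steps.

```bash
python3 - <<'E'
from m import *
s=shot("scene"); print(onz(s,(240+351/5,130+245/5),.072))
E
```

```text
[ 0.51610045 -0.01270103  0.072     ]
```

Emit:
servo_tool(steps="0 -0.117 0 0 0 0 1;0 0 -0.2 0 0 0 1;0 0 -0.2 0 0 0 1;0 0 -0.1 0 0 0 1;0 0 0 0 0 0 1")

```text
time: 2.6
ee_pos: [0.5067, -0.0169, 0.114]
eef_rot: [3.141, -0.004, 3.142]
ft_force: [0.3, -0.7, 1.0]
gripper_width: 0.998
finger_force: 0.0
```

Emit:
servo_tool(steps="0.04 0.01 -0.2 0 0 0 1;0 0 -0.2 0 0 0 1;0 0 -0.2 0 0 0 1;0 0 -0.15 0 0 0 1;0 0 0 0 0 0 1;0 0 0 0 0 0 1")

```text
time: 3.2
ee_pos: [0.5136, -0.0156, 0.0264]
eef_rot: [3.142, 0.001, 3.141]
ft_force: [-0.2, -0.8, 0.0]
gripper_width: 1.004
finger_force: 0.0
```

Emit:
servo_tool(steps="0 0 0 0 0 0 0.5;0 0 0 0 0 0 -1;0 0 0 0 0 0 -1;0 0 0 0 0 0 -1;0 0 0 0 0 0 -1;0 0 0 0 0 0 -1;0 0 0 0 0 0 -1")

```text
time: 3.9
ee_pos: [0.5144, -0.0157, 0.0276]
eef_rot: [-3.141, 0.003, 3.141]
ft_force: [-1.4, -0.3, 8.6]
gripper_width: 0.699
finger_force: 61.7
```

Emit:
servo_tool(steps="0 0 0.1 0 0 0 -1;0 0 0.3 0 0 0 -1;0 0 0.3 0 0 0 -1;0 0 0.2 0 0 0 -1;0 0.1 0 0 0 0 -1;0 0.2 0 0 0 0 -1;0 0.3 0 0 0 0 -1;0 0.3 0 0 0 0 -1;0 0.3 0 0 0 0 -1;0 0.3 0 0 0 0 -1")

```text
time: 4.9
ee_pos: [0.5116, 0.1661, 0.1329]
eef_rot: [-3.141, -0.001, 3.141]
ft_force: [0.7, 0.3, -2.1]
gripper_width: 0.697
finger_force: 65.3
```

Emit:
servo_tool(steps="-0.05 0.3 0 0 0 0 -1;-0.05 0.3 0 0 0 0 -1;-0.05 0.3 0 0 0 0 -1;-0.05 0.3 0 0 0 0 -1;0 0.3 0 0 0 0 -1;0 0.3 0 0 0 0 -1;0 0.2 0 0 0 0 -1;0 0.1 0 0 0 0 -1;0 0 0 0 0 0 -1;0 0 0 0 0 0 -1")

```text
time: 5.9
ee_pos: [0.4887, 0.4146, 0.1327]
eef_rot: [-3.139, -0.001, 3.14]
ft_force: [0.6, -1.3, -2.5]
gripper_width: 0.697
finger_force: 65.3
```

```bash
python3 - <<'E'
from m import *
print(arm.get_state()); s=shot("scene"); cv2.imwrite("pics/s2.png",cv2.resize(s["image"][130:290,370:540,::-1],(595,560),interpolation=2))
E
```

```text
{'time': 5.9, 'joint_positions': array([-0.49763272,  0.57976961, -0.34290302,  1.6560705 ,  0.2298663 ,
        0.9478316 ,  0.64537679]), 'joint_velocities': array([ 1.89151870e-02, -1.18967165e-02,  1.28126956e-02,  7.69367467e-03,
        1.07975492e-03, -4.49867601e-05,  2.19329898e-05]), 'joint_efforts': array([-1.56833332e+00, -6.01856375e+01, -6.46113798e+00, -2.62905961e+01,
       -1.40739754e-01, -9.63029894e-02, -1.99926429e-02]), 'ee_pos': array([0.4887343 , 0.41460082, 0.13274004]), 'eef_rot': array([-3.13941336e+00, -9.38208039e-04,  3.14014233e+00]), 'ft_force': array([ 0.63638286, -1.28808603, -2.4984398 ]), 'moment': array([-0.01020347,  0.02918561, -0.04859015]), 'finger_force': 65.3038556136024, 'gripper_width': 0.69654820803666}
```

View pics/s2.png

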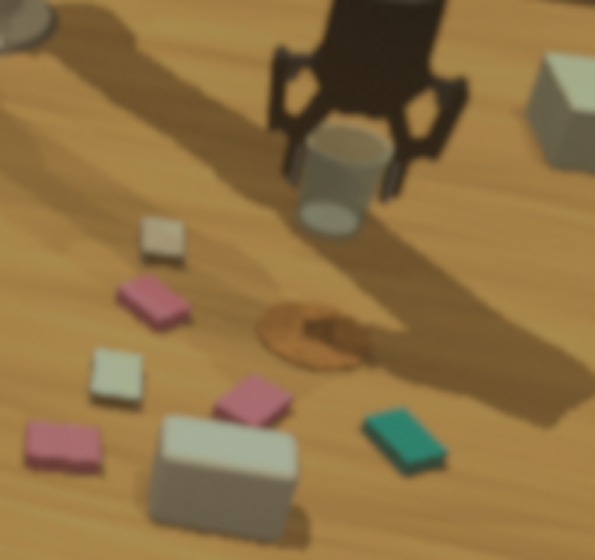

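The tumbler is held upright at crop (340,180) above and behind the coaster at (313,335), and the grip looks symmetric. Lowering it now.

Emit:
servo_tool(steps="0.01 0.1 -0.1 0 0 0 -1;0 0 -0.2 0 0 0 -1;0 0 -0.2 0 0 0 -1;0 0 -0.15 0 0 0 -1;0 0 -0.06 0 0 0 -1;0 0 0 0 0 0 -1;0 0 0 0 0 0 -1")

```text
time: 6.65
ee_pos: [0.4906, 0.4288, 0.049]
eef_rot: [3.141, 0.001, 3.141]
ft_force: [0.3, 0.2, -1.9]
gripper_width: 0.699
finger_force: 65.3
```

Emit:
servo_tool(steps="-0.01 -0.02 -0.06 0 0 0 -1;0 0 -0.03 0 0 0 -1;0 0 -0.02 0 0 0 -1;0 0 0 0 0 0 -1;0 0 0 0 0 0 -1")

```text
time: 7.15
ee_pos: [0.4889, 0.426, 0.0352]
eef_rot: [3.141, 0.0, 3.141]
ft_force: [1.2, 0.2, -2.3]
gripper_width: 0.696
finger_force: 65.3
```

Emit:
servo_tool(steps="0 0 -0.02 0 0 0 -1;0 0 0 0 0 0 -1;0 0 0 0 0 0 -1")

```text
time: 7.45
ee_pos: [0.4889, 0.4261, 0.0328]
eef_rot: [3.141, 0.0, 3.141]
ft_force: [-0.8, -0.2, -1.4]
gripper_width: 0.699
finger_force: 65.3
```

Emit:
servo_tool(steps="0 0 0 0 0 0 0.5;0 0 0 0 0 0 0.6;0 0 0 0 0 0 0.8;0 0 0 0 0 0 1;0 0 0 0 0 0 1;0 0 0 0 0 0 1;0 0 0.1 0 0 0 1;0 0 0.2 0 0 0 1;0 0 0.3 0 0 0 1;0 0 0.4 0 0 0 1")

```text
time: 8.45
ee_pos: [0.4876, 0.4247, 0.1527]
eef_rot: [-3.139, -0.003, 3.141]
ft_force: [1.2, 0.9, 1.5]
gripper_width: 0.998
finger_force: 0.0
```

Emit:
servo_tool(steps="0 0 0.3 0 0 0 1;0.1 -0.2 0 0 0 0 1;0.2 -0.3 0 0 0 0 1;0 -0.4 0 0 0 0 1;0 -0.4 0 0 0 0 1;0 -0.4 0 0 0 0 1;0 -0.4 0 0 0 0 1;0 -0.4 0 0 0 0 1")

```text
time: 9.25
ee_pos: [0.5248, 0.1241, 0.1898]
eef_rot: [3.141, 0.001, 3.141]
ft_force: [0.5, -0.3, -0.5]
gripper_width: 1.0
finger_force: 0.0
```

```bash
python3 - <<'E'
from m import *
c=shot("top"); W=cloud(c)
print(arm.get_state()["ee_pos"])
g=np.zeros((400,640),bool); g[205:255,165:225]=1
for zz in(.03,.06):
  for mm,s,ce in blobs(g&(W[...,2]>zz)&(W[...,2]<.1),10): print("glass",zz,s,ce.round(1),rect(c,mm,.077))
cv2.imwrite("pics/t3.png",cv2.resize(c["image"][100:300,120:440,::-1],(800,500)))
E
```

```text
[0.52524908 0.11313854 0.18928569]
glass 0.03 [177 220  23  19 217] [187.1 229. ] ((0.48215970396995544, 0.4201144278049469), (0.07030289620161057, 0.05745144933462143), 63.48528289794922)
glass 0.06 [177 220  21  19 126] [186.5 228.6] ((0.4834441542625427, 0.4226890206336975), (0.06454858183860779, 0.05745144933462143), 63.48528289794922)
```

View pics/t3.png

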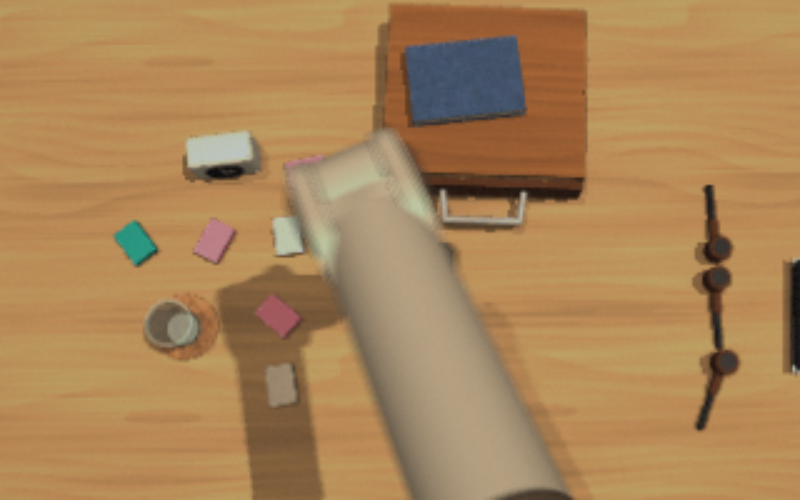

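The tumbler stands upright near the middle of the coaster at crop (175,325), and the drawer is still shut. Next I'll hook the shut fingers behind the bar, in the gap between bar and panel.

Emit:
servo_tool(steps="0.25 -0.2 0 0 0 0 -1;0.25 -0.2 0 0 0 0 -1;0.25 -0.2 0 0 0 0 -1;0.2 -0.15 0 0 0 0 -1;0.05 0 0 0 0 0 -1;0 0 -0.2 0 0 0 -1;0 0 -0.2 0 0 0 -1;0 0 0 0 0 0 -1;0 0 0 0 0 0 -1")

```text
time: 10.2
ee_pos: [0.6445, 0.0369, 0.1412]
eef_rot: [3.141, -0.001, -3.141]
ft_force: [0.4, 0.2, 0.2]
gripper_width: -0.0
finger_force: 0.0
```

Emit:
servo_tool(steps="0 -0.13 -0.2 0 0 0 -1;0 0 -0.2 0 0 0 -1;0 0 -0.2 0 0 0 -1;0 0 -0.15 0 0 0 -1;0 0 -0.15 0 0 0 -1;0 0 -0.1 0 0 0 -1;0 0 0 0 0 0 -1")

```text
time: 10.9
ee_pos: [0.644, 0.0205, 0.0196]
eef_rot: [-3.142, -0.002, 3.141]
ft_force: [-0.3, -0.1, 0.5]
gripper_width: -0.001
finger_force: 0.0
```

Emit:
servo_tool(steps="-0.05 0 0 0 0 0 -1;-0.1 0 0 0 0 0 -1;-0.1 0.004 0 0 0 0 -1;-0.15 0.006 0 0 0 0 -1;-0.15 0.006 0 0 0 0 -1;-0.15 0.006 0 0 0 0 -1;-0.15 0.006 0 0 0 0 -1;-0.15 0.006 0 0 0 0 -1;-0.15 0.006 0 0 0 0 -1;-0.1 0.004 0 0 0 0 -1")

```text
time: 11.9
ee_pos: [0.4952, 0.0261, 0.0222]
eef_rot: [3.141, 0.003, 3.141]
ft_force: [2.5, 2.3, 1.1]
gripper_width: 0.002
finger_force: 1.0
```

Emit:
servo_tool(steps="-0.1 0.004 0 0 0 0 -1;-0.1 0.004 0 0 0 0 -1;-0.08 0.003 0 0 0 0 -1;-0.05 0 0 0 0 0 -1;0 0 0 0 0 0 -1;0 0 0 0 0 0 -1")

```text
time: 12.5
ee_pos: [0.4547, 0.0266, 0.0204]
eef_rot: [-3.141, -0.001, 3.141]
ft_force: [0.3, 1.0, -0.3]
gripper_width: -0.0
finger_force: 0.0
```

Emit:
servo_tool(steps="0.04 0 0 0 0 0 -1;0 0 0.2 0 0 0 -1;0 0 0.3 0 0 0 -1;0 0 0.3 0 0 0 -1;0 0 0.3 0 0 0 -1;0 -0.3 0 0 0 0 -1;0 -0.4 0 0 0 0 -0.1;0 -0.4 0 0 0 0 0.4;0 -0.2 0 0 0 0 0.4;0 0 0 0 0 0 0.4")

```text
time: 13.5
ee_pos: [0.46, -0.1341, 0.1527]
eef_rot: [-3.14, 0.0, 3.133]
ft_force: [-0.1, 0.6, 0.5]
gripper_width: 0.681
finger_force: 0.0
```

```bash
cat > pipes.py <<'E'
from m import *
c=shot("top"); W=cloud(c); hsv=cv2.cvtColor(c["image"],cv2.COLOR_RGB2HSV)
print(arm.get_state()["ee_pos"].round(4),arm.get_state()["eef_rot"].round(3))
u,v=np.meshgrid(range(640),range(400))
hi=(W[...,0]>.3)&(W[...,0]<.75)&(W[...,1]<-.2)&(W[...,1]>-.40)&(W[...,2]>.028)&(W[...,2]<.05)&(hsv[...,2]<110)
for m,s,ce in blobs(hi,30):
    b=onz(c,ce,.038)[:2]
    dk=(hsv[...,2]<95)&(W[...,2]<.025)&(np.hypot(W[...,0]-b[0],W[...,1]-b[1])<.1)&(W[...,1]>-.40)
    print("bowl",b.round(4),s[4],"stem dirs:")
    P=W[dk][:,:2]-b; r=np.hypot(*P.T); Q=P[(r>.055)]
    for sgn in(1,-1):
        q=Q[Q[:,0]*sgn>0]
        if len(q)>5: print("   ",sgn,len(q),q.mean(0).round(3),"deg",np.degrees(np.arctan2(*q.mean(0)[::-1])).round(1))
for m,s,ce in blobs(white(c),60): print("white",s[4],ce.round(0),np.array(rect(c,m,.016)[0]).round(4),np.array(rect(c,m,.016)[1]).round(3),rect(c,m,.016)[2])
E
python3 pipes.py; python3 - <<'E'
from m import *
c=shot("top"); W=cloud(c)
s=(np.abs(W[...,2]-.060)<.007)&(W[...,0]<.52)&(W[...,0]>.4)&(np.abs(W[...,1]-.02)<.15); P=W[s]
print(len(P),P.min(0),P.max(0))
for y in(-.08,0.02,.1):
    q=P[np.abs(P[:,1]-y)<.03]; print(y,np.percentile(q[:,0],[5,50,95]) if len(q) else 0)
cv2.imwrite("pics/t4.png",cv2.resize(c["image"][100:300,160:480,::-1],(800,500)))
E
```

```text
[ 0.4602 -0.1312  0.1526] [-3.141 -0.     3.136]
white 324 [207. 159.] [0.7313 0.3822] [0.045 0.093] 6.922447681427002
white 165 [235. 194.] [0.6086 0.2849] [0.051 0.038] 7.4663825035095215
white 202 [397. 203.] [ 0.5675 -0.2686] [0.087 0.032] 86.15572357177734
white 144 [380. 218.] [ 0.5123 -0.2073] [0.03  0.075] 83.07670593261719
white 128 [418. 223.] [ 0.4895 -0.3326] [0.024 0.072] 85.92902374267578
white 123 [192. 231.] [0.4836 0.4244] [0.04  0.037] 1.9955171346664429
white 179 [232. 254.] [0.4063 0.2906] [0.051 0.038] 9.252453804016113
293 [ 0.47354066 -0.08417066  0.05384868] [0.49441549 0.15796442 0.06679812]
-0.08 [0.47391413 0.47754474 0.48381853]
0.02 [0.47597732 0.48211249 0.48858317]
0.1 [0.47980586 0.48598063 0.49015368]
```

View pics/t4.png

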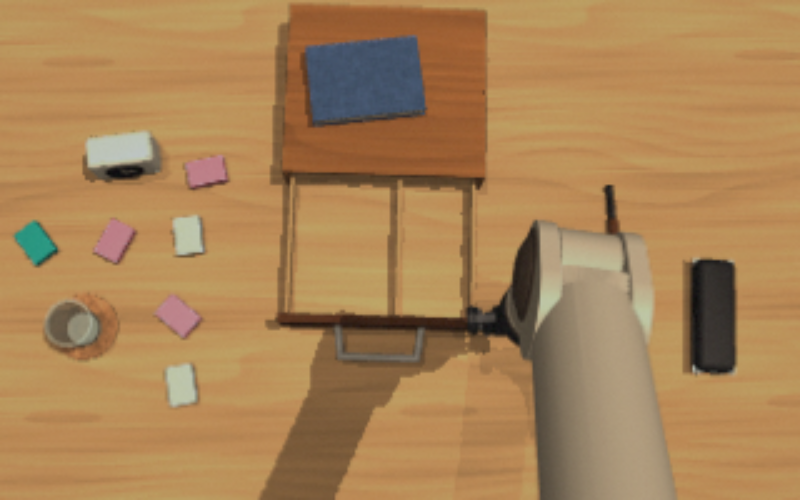

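The drawer is open about 186 mm and the wide compartment is on the left at crop (345,250). The tumbler is still standing on the coaster. I'll clear the arm to re-measure the pipes.

Emit:
servo_tool(steps="0 0.4 0 0 0 0 0.4;0 0.4 0 0 0 0 0.4;0 0.4 0 0 0 0 0.4;0 0.4 0 0 0 0 0.4;0 0.3 0 0 0 0 0.4;0 0 0 0 0 0 0.4")

```text
time: 14.2
ee_pos: [0.4592, 0.1073, 0.1531]
eef_rot: [3.138, 0.001, -3.13]
ft_force: [-0.0, -0.4, 0.3]
gripper_width: 0.7
finger_force: 0.0
```

```bash
python3 pipes.py; python3 - <<'E'
from m import *
c=shot("top")
for n,u,v in(("left",290/2.5+160,200),("div",397/2.5+160,200),("right",472/2.5+160,200)): print(n,onz(c,(u,v),.038))
E
```

```text
[0.4592 0.1039 0.1529] [ 3.14  -0.    -3.133]
bowl [ 0.5771 -0.2982] 72 stem dirs:
    1 33 [0.076 0.002] deg 1.1
    -1 47 [-0.075  0.005] deg 176.2
bowl [ 0.536  -0.2931] 71 stem dirs:
    1 39 [ 0.078 -0.003] deg -2.1
    -1 36 [-0.076 -0.002] deg -178.3
bowl [ 0.4239 -0.2967] 74 stem dirs:
    1 55 [ 0.067 -0.015] deg -12.4
    -1 34 [-0.066  0.023] deg 160.8
white 321 [207. 159.] [0.7313 0.3824] [0.045 0.092] 6.922447681427002
white 164 [235. 194.] [0.6085 0.2851] [0.052 0.037] 8.924312591552734
white 175 [272. 207.] [0.5607 0.1603] [0.029 0.093] 26.141164779663086
white 139 [298. 216.] [0.517  0.0693] [0.094 0.03 ] 23.420488357543945
white 147 [262. 231.] [0.4796 0.1901] [0.077 0.031] 21.940492630004883
white 121 [193. 231.] [0.4837 0.4243] [0.04  0.037] 2.2732913494110107
white 64 [323. 240.] [ 0.4446 -0.0104] [0.03  0.067] 34.40153121948242
left [0.58028275 0.14354256 0.038     ]
div [0.57805996 0.00105984 0.038     ]
right [ 0.57648531 -0.09928091  0.038     ]
```

Emit:
servo_tool(steps="0.1 -0.3 0 0 0 0 0.4;0.1 -0.35 0 0 0 0 0.4;0.1 -0.35 0 0 0 0 0.4;0.1 -0.35 0 0 0 0 0.4;0.1 -0.35 0 0 0 0 0.4;0.1 -0.35 0 0 0 0 0.4;0.04 -0.35 0 0 0 0.2 0.4;0 -0.35 0 0 0 0 0.4;0 -0.3 0 0 0 0 0.4;0 -0.25 0 0 0 0 0.4")

```text
time: 15.3
ee_pos: [0.5352, -0.3009, 0.1523]
eef_rot: [-3.141, -0.001, -3.125]
ft_force: [-0.4, -0.4, -0.1]
gripper_width: 0.702
finger_force: 0.0
```

Emit:
servo_tool(steps="0 -0.04 -0.1 0 0 0 0.4;0 0 -0.2 0 0 0 0.4;0 0 -0.1 0 0 0 0.4;0 0 0 0 0 0 0.4")

```text
time: 15.7
ee_pos: [0.5348, -0.3002, 0.1021]
eef_rot: [3.139, -0.005, -3.121]
ft_force: [-0.4, -0.3, -0.6]
gripper_width: 0.703
finger_force: 0.0
```

Emit:
servo_tool(steps="0.01 0.06 -0.2 0 0 0 0.4;0 0 -0.2 0 0 0 0.4;0 0 -0.2 0 0 0 0.4;0 0 -0.12 0 0 0 0.4;0 0 -0.04 0 0 0 0.4;0 0 0 0 0 0 0.4;0 0 0 0 0 0 -1;0 0 0 0 0 0 -1;0 0 0 0 0 0 -1;0 0 0 0 0 0 -1")

```text
time: 16.7
ee_pos: [0.5394, -0.2953, 0.0152]
eef_rot: [-3.14, 0.003, -3.122]
ft_force: [-0.3, 0.3, 7.1]
gripper_width: 0.378
finger_force: 59.6
```

Emit:
servo_tool(steps="0 0 0 0 0 0 -1;0 0 0 0 0 0 -1;0 0 0.05 0 0 0 -1;0 0 0.1 0 0 0 -1;0 0 0.2 0 0 0 -1;0 0 0.2 0 0 0 -1;0 0 0.2 0 0 0 -1;0 0 0.2 0 0 0 -1;0 0 0 0 0 0 -1")

```text
time: 17.6
ee_pos: [0.5406, -0.296, 0.1323]
eef_rot: [-3.138, 0.006, -3.122]
ft_force: [1.2, -0.3, -0.4]
gripper_width: 0.376
finger_force: 59.5
```

Emit:
servo_tool(steps="0.1 0.3 0 0 0 -0.2 -1;0.1 0.35 0 0 0 -0.2 -1;0.1 0.35 0 0 0 -0.28 -1;0.1 0.35 0 0 0 0 -1;0.1 0.35 0 0 0 0 -1;0.1 0.35 0 0 0 0 -1;0.1 0.35 0 0 0 0 -1;0.1 0.35 0 0 0 0 -1;0.05 0.3 0 0 0 0 -1;0.04 0.2 0 0 0 0 -1")

```text
time: 18.6
ee_pos: [0.6443, 0.0997, 0.1271]
eef_rot: [3.14, -0.001, 3.094]
ft_force: [0.2, 0.5, -0.4]
gripper_width: 0.379
finger_force: 59.6
```

Emit:
servo_tool(steps="0 0.07 0 0 0 0 -1;0 0 0 0 0 0 -1;0 0 0 0 0 0 -1")

```text
time: 18.9
ee_pos: [0.6445, 0.1012, 0.1271]
eef_rot: [-3.14, -0.001, 3.089]
ft_force: [1.6, -0.5, -0.5]
gripper_width: 0.375
finger_force: 59.6
```

```bash
python3 - <<'E'
from m import *
print(arm.get_state()["ee_pos"],arm.get_state()["eef_rot"])
c=shot("top");s=shot("scene")
cv2.imwrite("pics/p1.png",np.vstack([cv2.resize(c["image"][120:240,240:440,::-1],(500,300)),cv2.resize(s["image"][130:250,200:400,::-1],(500,300))]))
E
```

```text
[0.64451591 0.10120631 0.12711565] [-3.13975402e+00 -8.72331784e-04  3.08864984e+00]
```

View pics/p1.png

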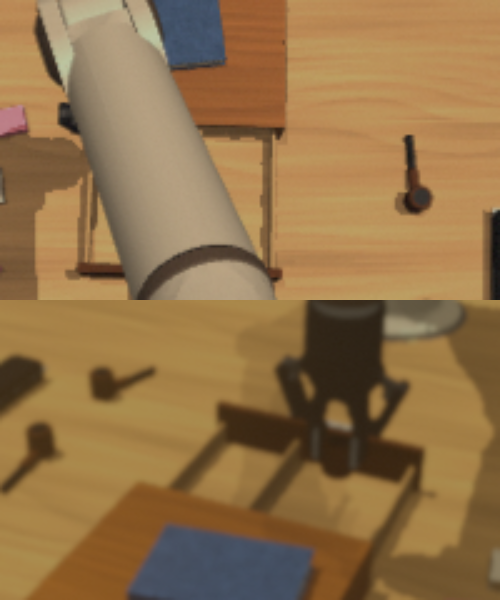

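Pipe B is held above the wide compartment, with the bowl at lower crop (340,460) and the stem towards the front. Lowering and releasing a little.

Emit:
servo_tool(steps="0.02 0 -0.2 0 0 0 -1;0 0 -0.2 0 0 0 -1;0 0 -0.2 0 0 0 -1;0 0 -0.15 0 0 0 -1;0 0 -0.07 0 0 0 -1;0 0 0 0 0 0 -1;0 0 0 0 0 0 -1")

```text
time: 19.7
ee_pos: [0.648, 0.1035, 0.0298]
eef_rot: [3.141, 0.001, 3.09]
ft_force: [-0.2, -0.3, -0.1]
gripper_width: 0.379
finger_force: 59.6
```

Emit:
servo_tool(steps="0 -0.01 -0.02 0 0 0 -1;0 0 0 0 0 0 -0.12;0 0 0 0 0 0 -0.12;0 0 0.1 0 0 0 -0.12;0 0 0.2 0 0 0 -0.12;0 0 0.3 0 0 0 -0.12;0 0 0.3 0 0 0 0.4;0 0 0.2 0 0 0 0.4")

```text
time: 20.5
ee_pos: [0.6487, 0.103, 0.163]
eef_rot: [3.141, 0.004, 3.091]
ft_force: [0.3, 0.2, 0.3]
gripper_width: 0.702
finger_force: 0.0
```

```bash
python3 pipes.py
```

```text
[0.6509 0.1034 0.167 ] [3.139 0.01  3.091]
bowl [ 0.5772 -0.298 ] 73 stem dirs:
    1 34 [0.075 0.001] deg 1.1
bowl [ 0.4226 -0.2971] 72 stem dirs:
    1 14 [ 0.011 -0.097] deg -83.7
    -1 40 [-0.06   0.012] deg 169.1
white 416 [284. 120.] [0.8713 0.1117] [0.164 0.081] 74.09273529052734
white 155 [263. 137.] [0.8089 0.1871] [0.08  0.032] 15.675040245056152
white 321 [207. 159.] [0.7313 0.3824] [0.045 0.093] 6.470880031585693
white 118 [192. 231.] [0.4844 0.4246] [0.038 0.039] 16.144685745239258
```

Emit:
servo_tool(steps="-0.1 -0.2 0 0 0 -0.2 0.4;-0.2 -0.35 0 0 0 -0.3 0.4;-0.2 -0.35 0 0 0 -0.3 0.4;-0.2 -0.35 0 0 0 -0.3 0.4;-0.2 -0.35 0 0 0 -0.4 0.4;-0.2 -0.35 0 0 0 -0.4 0.4;-0.2 -0.35 0 0 0 -0.4 0.4;-0.2 -0.35 0 0 0 -0.4 0.4;-0.2 -0.35 0 0 0 0 0.4;-0.2 -0.25 0 0 0 0 0.4")

```text
time: 21.55
ee_pos: [0.4181, -0.2906, 0.1599]
eef_rot: [-3.14, 0.002, 2.806]
ft_force: [0.2, 0.4, 0.5]
gripper_width: 0.701
finger_force: 0.0
```

Emit:
servo_tool(steps="0 -0.05 -0.1 0 0 0 0.4;0 0 -0.2 0 0 0 0.4;0 0 -0.2 0 0 0 0.4;0 0 0 0 0 0 0.4;0 0 0 0 0 0 0.4")

```text
time: 22.05
ee_pos: [0.4197, -0.2928, 0.099]
eef_rot: [3.141, -0.001, 2.809]
ft_force: [0.7, 0.3, 0.8]
gripper_width: 0.698
finger_force: 0.0
```

Emit:
servo_tool(steps="0.01 -0.035 -0.2 0 0 0 0.4;0 0 -0.2 0 0 0 0.4;0 0 -0.2 0 0 0 0.4;0 0 -0.1 0 0 0 0.4;0 0 -0.04 0 0 0 0.4;0 0 0 0 0 0 0.4;0 0 0 0 0 0 -1;0 0 0 0 0 0 -1;0 0 0 0 0 0 -1;0 0 0 0 0 0 -1")

```text
time: 23.05
ee_pos: [0.4215, -0.2983, 0.0113]
eef_rot: [-3.141, 0.002, 2.808]
ft_force: [-0.5, 0.3, 6.0]
gripper_width: 0.379
finger_force: 59.3
```

Emit:
servo_tool(steps="0 0 0 0 0 0 -1;0 0 0 0 0 0 -1;0 0 0.05 0 0 0 -1;0 0 0.1 0 0 0 -1;0 0 0.2 0 0 0 -1;0 0 0.2 0 0 0 -1;0 0 0.2 0 0 0 -1;0 0 0.2 0 0 0 -1;0 0 0 0 0 0 -1")

```text
time: 23.95
ee_pos: [0.4228, -0.2993, 0.1282]
eef_rot: [-3.14, 0.007, 2.808]
ft_force: [-0.1, 0.7, 0.3]
gripper_width: 0.381
finger_force: 59.5
```

Emit:
servo_tool(steps="0.15 0.2 0 0 0 0.3 -1;0.2 0.3 0 0 0 0.35 -1;0.2 0.3 0 0 0 0.35 -1;0.2 0.3 0 0 0 0.35 -1;0.2 0.3 0 0 0 0.35 -1;0.2 0.3 0 0 0 0.35 -1;0.2 0.3 0 0 0 0.35 -1;0.2 0.3 0 0 0 0.35 -1;0.2 0.3 0 0 0 0.05 -1;0.06 0.2 0 0 0 0 -1")

```text
time: 24.95
ee_pos: [0.6394, 0.0424, 0.1238]
eef_rot: [3.14, 0.001, 3.104]
ft_force: [-0.8, -0.1, -0.5]
gripper_width: 0.377
finger_force: 59.6
```

Emit:
servo_tool(steps="0 0.04 0 0 0 0 -1;0 0 0 0 0 0 -1;0 0 0 0 0 0 -1")

```text
time: 25.25
ee_pos: [0.6369, 0.0412, 0.1235]
eef_rot: [-3.14, -0.001, 3.099]
ft_force: [0.5, -0.5, -0.6]
gripper_width: 0.379
finger_force: 59.6
```

Emit:
servo_tool(steps="0.02 0 -0.2 0 0 0 -1;0 0 -0.2 0 0 0 -1;0 0 -0.2 0 0 0 -1;0 0 -0.15 0 0 0 -1;0 0 -0.06 0 0 0 -1;0 0 0 0 0 0 -1;0 0 0 0 0 0 -1")

```text
time: 25.95
ee_pos: [0.6408, 0.0428, 0.0276]
eef_rot: [3.142, 0.001, 3.1]
ft_force: [0.5, -0.2, 0.0]
gripper_width: 0.379
finger_force: 59.5
```

Emit:
servo_tool(steps="0 0 -0.02 0 0 0 -1;0 0 0 0 0 0 -0.12;0 0 0 0 0 0 -0.12;0 0 0.1 0 0 0 -0.12;0 0 0.2 0 0 0 -0.12;0 0 0.3 0 0 0 -0.12;0 0 0.3 0 0 0 0.4;0 0 0.2 0 0 0 0.4")

```text
time: 26.75
ee_pos: [0.6415, 0.0434, 0.1605]
eef_rot: [3.141, 0.004, 3.101]
ft_force: [0.8, 0.9, 0.4]
gripper_width: 0.697
finger_force: 0.0
```

```bash
python3 pipes.py
```

```text
[0.6438 0.0436 0.1644] [3.14  0.01  3.101]
bowl [ 0.5772 -0.298 ] 73 stem dirs:
    1 34 [0.075 0.002] deg 1.2
white 527 [307. 128.] [0.8335 0.0309] [0.117 0.156] 9.453057289123535
white 320 [207. 159.] [0.7313 0.3824] [0.045 0.093] 6.470880031585693
white 122 [233. 194.] [0.6076 0.2901] [0.051 0.028] 5.38037109375
white 120 [192. 231.] [0.4836 0.4244] [0.04  0.037] 1.9955171346664429
white 70 [300. 240.] [0.4455 0.0644] [0.072 0.033] 54.52009201049805
white 172 [232. 254.] [0.4056 0.2923] [0.052 0.036] 1.1359777450561523
```

Emit:
servo_tool(steps="0 -0.2 0 0 0 0.1 0.4;-0.06 -0.35 0 0 0 0.1 0.4;-0.07 -0.35 0 0 0 0.1 0.4;-0.07 -0.35 0 0 0 0.1 0.4;-0.07 -0.35 0 0 0 0.1 0.4;-0.07 -0.35 0 0 0 0 0.4;-0.07 -0.35 0 0 0 0 0.4;-0.07 -0.3 0 0 0 0 0.4;-0.07 -0.2 0 0 0 0 0.4;0 -0.05 0 0 0 0 0.4")

```text
time: 27.8
ee_pos: [0.5718, -0.3041, 0.1571]
eef_rot: [-3.139, -0.001, -3.136]
ft_force: [0.2, -0.8, 1.6]
gripper_width: 0.701
finger_force: 0.0
```

Emit:
servo_tool(steps="0 0 -0.1 0 0 0 0.4;0 0 -0.2 0 0 0 0.4;0 0 -0.2 0 0 0 0.4;0 0 0 0 0 0 0.4;0 0 0 0 0 0 0.4")

```text
time: 28.3
ee_pos: [0.5746, -0.2964, 0.0958]
eef_rot: [3.14, -0.001, -3.127]
ft_force: [0.3, -0.5, -0.1]
gripper_width: 0.696
finger_force: 0.0
```

Emit:
servo_tool(steps="0.01 -0.01 -0.2 0 0 0 0.4;0 0 -0.2 0 0 0 0.4;0 0 -0.2 0 0 0 0.4;0 0 -0.08 0 0 0 0.4;0 0 -0.04 0 0 0 0.4;0 0 0 0 0 0 0.4;0 0 0 0 0 0 -1;0 0 0 0 0 0 -1;0 0 0 0 0 0 -1;0 0 0 0 0 0 -1")

```text
time: 29.3
ee_pos: [0.5766, -0.3007, 0.0117]
eef_rot: [-3.14, 0.003, -3.13]
ft_force: [-0.1, 1.0, 6.3]
gripper_width: 0.381
finger_force: 59.6
```

Emit:
servo_tool(steps="0 0 0 0 0 0 -1;0 0 0 0 0 0 -1;0 0 0.05 0 0 0 -1;0 0 0.1 0 0 0 -1;0 0 0.2 0 0 0 -1;0 0 0.2 0 0 0 -1;0 0 0.2 0 0 0 -1;0 0 0.2 0 0 0 -1;0 0 0 0 0 0 -1")

```text
time: 30.2
ee_pos: [0.578, -0.3014, 0.1288]
eef_rot: [-3.138, 0.007, -3.13]
ft_force: [0.6, 0.3, -0.9]
gripper_width: 0.376
finger_force: 59.5
```

```bash
python3 - <<'E'
from m import *
print(arm.get_state()["ee_pos"],arm.get_state()["eef_rot"])
c=shot("top","t5"); cv2.imwrite("pics/p2.png",cv2.resize(c["image"][120:240,240:440,::-1],(800,480),interpolation=2))
W=cloud(c); hsv=cv2.cvtColor(c["image"],cv2.COLOR_RGB2HSV)
hi=(W[...,0]>.48)&(W[...,0]<.7)&(W[...,1]<.15)&(W[...,1]>0)&(W[...,2]>.037)&(W[...,2]<.055)&(hsv[...,2]<90)
for m,s,ce in blobs(hi,20): print(s,onz(c,ce,.047).round(4))
E
```

```text
[ 0.57796812 -0.30138805  0.12882661] [-3.13813382  0.00680542 -3.12999163]
[284 176  10  10  69] [0.643  0.1022 0.047 ]
[301 177  10  10  66] [0.6397 0.0438 0.047 ]
```

View pics/p2.png

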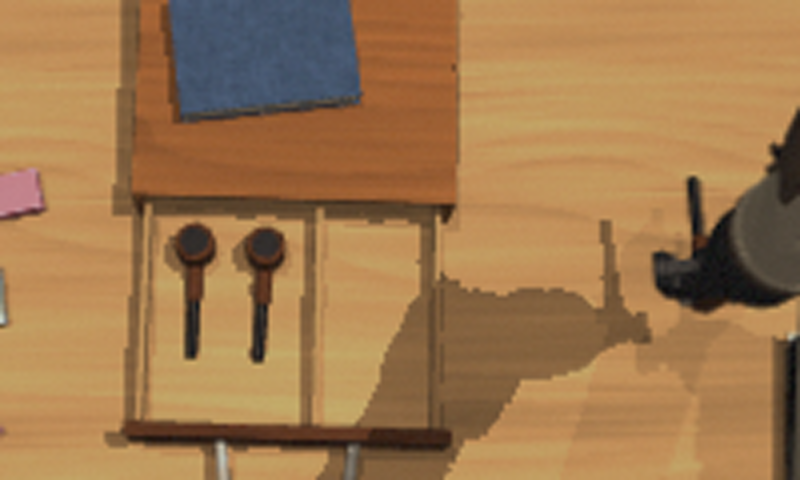

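Pipes B and C lie neatly in the wide compartment with bowls at crop (195,245) and (265,248). Pipe A is held at (700,270). It goes in the front of the same compartment, with its stem rearward between the others.

Emit:
servo_tool(steps="0 0.2 0 0 0 -0.1 -1;-0.05 0.3 0 0 0 -0.1 -1;-0.05 0.35 0 0 0 -0.1 -1;-0.05 0.35 0 0 0 -0.1 -1;-0.05 0.35 0 0 0 -0.1 -1;-0.05 0.35 0 0 0 -0.07 -1;-0.05 0.35 0 0 0 0 -1;-0.05 0.35 0 0 0 0 -1;-0.03 0.35 0 0 0 0 -1;0 0.2 0 0 0 0 -1")

```text
time: 31.25
ee_pos: [0.5276, 0.0822, 0.123]
eef_rot: [3.14, -0.002, 3.098]
ft_force: [0.3, 0.5, -0.1]
gripper_width: 0.38
finger_force: 59.6
```

Emit:
servo_tool(steps="0 0.03 0 0 0 0 -1;0 0 0 0 0 0 -1;0 0 0 0 0 0 -1")

```text
time: 31.55
ee_pos: [0.5293, 0.0796, 0.1233]
eef_rot: [-3.14, -0.001, 3.092]
ft_force: [-0.3, -1.0, 0.1]
gripper_width: 0.38
finger_force: 59.6
```

Emit:
servo_tool(steps="0.01 -0.035 -0.2 0 0 0 -1;0 0 -0.2 0 0 0 -1;0 0 -0.2 0 0 0 -1;0 0 -0.15 0 0 0 -1;0 0 -0.06 0 0 0 -1;0 0 0 0 0 0 -1;0 0 0 0 0 0 -1")

```text
time: 32.25
ee_pos: [0.5315, 0.0765, 0.0272]
eef_rot: [-3.141, 0.001, 3.092]
ft_force: [-0.3, 0.5, 0.5]
gripper_width: 0.38
finger_force: 59.6
```

Emit:
servo_tool(steps="0 0 -0.02 0 0 0 -1;0 0 0 0 0 0 -0.12;0 0 0 0 0 0 -0.12;0 0 0.1 0 0 0 -0.12;0 0 0.2 0 0 0 -0.12;0 0 0.3 0 0 0 -0.12;0 0 0.3 0 0 0 0.4;0 0 0.2 0 0 0 0.4;-0.3 -0.2 0 0 0 0 0.4;-0.3 -0.2 0 0 0 0 0.4")

```text
time: 33.25
ee_pos: [0.4596, 0.0296, 0.1584]
eef_rot: [3.141, 0.004, 3.096]
ft_force: [-0.3, -1.8, -0.2]
gripper_width: 0.698
finger_force: 0.0
```

```bash
python3 pipes.py
```

```text
[0.4505 0.0243 0.1561] [-3.138 -0.007  3.091]
white 320 [207. 159.] [0.7313 0.3824] [0.045 0.093] 6.470880031585693
white 163 [235. 194.] [0.6087 0.285 ] [0.051 0.038] 7.947380542755127
white 251 [312. 204.] [0.5679 0.0254] [0.037 0.095] 9.685372352600098
white 145 [336. 217.] [ 0.5165 -0.055 ] [0.074 0.032] 12.395549774169922
white 198 [298. 227.] [0.4855 0.0695] [0.092 0.036] 6.5217604637146
white 121 [192. 231.] [0.4836 0.4244] [0.04  0.037] 1.9955171346664429
white 177 [232. 254.] [0.4063 0.2908] [0.051 0.037] 9.252453804016113
```

Emit:
servo_tool(steps="0.1 0.15 0 0 0 0.3 0.4;0.2 0.3 0 0 0 0.3 0.4;0.2 0.3 0 0 0 0.3 0.4;0.2 0.3 0 0 0 0.3 0.4;0.2 0.3 0 0 0 0.3 0.4;0.2 0.3 0 0 0 0.3 0.4;0.15 0.3 0 0 0 0 0.4;0.07 0.2 0 0 0 0 0.4;0 0.05 0 0 0 0 0.4;0 0 0 0 0 0 0.4")

```text
time: 34.3
ee_pos: [0.6164, 0.2946, 0.1566]
eef_rot: [3.141, -0.001, -2.999]
ft_force: [-0.4, -0.5, -0.2]
gripper_width: 0.702
finger_force: 0.0
```

Emit:
servo_tool(steps="0 0 -0.1 0 0 0 0.4;0 0 -0.2 0 0 0 0.4;0 0 -0.2 0 0 0 0.4;0 0 0 0 0 0 0.4;0 0 0 0 0 0 0.4")

```text
time: 34.8
ee_pos: [0.617, 0.2913, 0.0959]
eef_rot: [-3.14, -0.002, -3.003]
ft_force: [-0.2, 0.1, 0.5]
gripper_width: 0.697
finger_force: 0.0
```

Emit:
servo_tool(steps="-0.07 -0.055 -0.2 0 0 0 0.4;0 0 -0.2 0 0 0 0.4;0 0 -0.2 0 0 0 0.4;0 0 -0.1 0 0 0 0.4;0 0 -0.05 0 0 0 0.4;0 0 0 0 0 0 0.4;0 0 0 0 0 0 -1;0 0 0 0 0 0 -1;0 0 0 0 0 0 -1;0 0 0 0 0 0 -1")

```text
time: 35.8
ee_pos: [0.6102, 0.2874, 0.0082]
eef_rot: [3.141, 0.003, -3.001]
ft_force: [-1.1, 0.2, 6.7]
gripper_width: 0.398
finger_force: 60.3
```

Emit:
servo_tool(steps="0 0 0 0 0 0 -1;0 0 0 0 0 0 -1;0 0 0.05 0 0 0 -1;0 0 0.1 0 0 0 -1;0 0 0.2 0 0 0 -1;0 0 0.2 0 0 0 -1;0 0 0.2 0 0 0 -1;0 0 0.2 0 0 0 -1;0 0 0 0 0 0 -1")

```text
time: 36.7
ee_pos: [0.6116, 0.2882, 0.1255]
eef_rot: [3.139, 0.007, -3.001]
ft_force: [1.2, 0.4, 0.6]
gripper_width: 0.398
finger_force: 59.7
```

Emit:
servo_tool(steps="0 -0.2 0 0 0 -0.3 -1;0 -0.3 0 0 0 -0.3 -1;0 -0.35 0 0 0 -0.3 -1;0 -0.35 0 0 0 -0.3 -1;0 -0.35 0 0 0 -0.3 -1;0 -0.35 0 0 0 -0.2 -1;0 -0.35 0 0 0 0 -1;0 -0.3 0 0 0 0 -1;0 -0.2 0 0 0 0 -1;0 -0.05 0 0 0 0 -1")

```text
time: 37.7
ee_pos: [0.6074, -0.0554, 0.1194]
eef_rot: [-3.139, -0.002, 3.097]
ft_force: [-0.1, 0.7, -0.4]
gripper_width: 0.396
finger_force: 59.7
```

Emit:
servo_tool(steps="0 0 -0.1 0 0 0 -1;0 0 -0.1 0 0 0 -1;0 0 0 0 0 0 -1;0 0 0 0 0 0 -1")

```text
time: 38.1
ee_pos: [0.6081, -0.0472, 0.0952]
eef_rot: [3.141, -0.002, 3.107]
ft_force: [0.2, 0.5, -0.2]
gripper_width: 0.396
finger_force: 59.7
```

Emit:
servo_tool(steps="0.01 -0.025 -0.2 0 0 0 -1;0 0 -0.2 0 0 0 -1;0 0 -0.15 0 0 0 -1;0 0 -0.06 0 0 0 -1;0 0 0 0 0 0 -1;0 0 0 0 0 0 -1")

```text
time: 38.7
ee_pos: [0.6109, -0.0518, 0.0239]
eef_rot: [3.141, 0.001, 3.105]
ft_force: [0.8, 1.1, -0.2]
gripper_width: 0.395
finger_force: 59.7
```

Emit:
servo_tool(steps="0 0 0 0 0 0 0;0 0 0 0 0 0 0;0 0 0.1 0 0 0 0;0 0 0.2 0 0 0 0;0 0 0.3 0 0 0 0.2;0 0 0.3 0 0 0 0.4;0 0 0.2 0 0 0 0.4;-0.2 0 0 0 0 0 0.4;-0.3 0.2 0 0 0 0.2 0.4;-0.3 0.2 0 0 0 0.2 0.4")

```text
time: 39.7
ee_pos: [0.5136, -0.0046, 0.1566]
eef_rot: [-3.141, 0.002, -3.139]
ft_force: [0.2, 1.0, 0.2]
gripper_width: 0.703
finger_force: 0.0
```

```bash
python3 pipes.py
```

```text
[0.5056 0.0008 0.1551] [ 3.14  -0.007 -3.131]
white 323 [208. 159.] [0.7313 0.3823] [0.045 0.093] 6.470880031585693
white 408 [325. 185.] [ 0.633  -0.0173] [0.072 0.164] 48.34541320800781
white 154 [354. 191.] [ 0.6067 -0.1202] [0.078 0.032] 11.469807624816895
white 122 [192. 231.] [0.4836 0.4244] [0.04  0.037] 1.9955171346664429
white 92 [304. 240.] [0.442  0.0459] [0.102 0.037] 66.0469970703125
white 180 [232. 254.] [0.4066 0.2907] [0.052 0.038] 8.977595329284668
```

Emit:
servo_tool(steps="-0.1 0.1 0 0 0 0.2 0.4;-0.1 0.3 0 0 0 0.3 0.4;-0.1 0.3 0 0 0 0.3 0.4;-0.1 0.3 0 0 0 0.3 0.4;-0.1 0.3 0 0 0 0.3 0.4;-0.1 0.3 0 0 0 0 0.4;-0.1 0.3 0 0 0 0 0.4;-0.08 0.3 0 0 0 0 0.4;-0.03 0.15 0 0 0 0 0.4;0 0.03 0 0 0 0 0.4")

```text
time: 40.75
ee_pos: [0.4167, 0.285, 0.1562]
eef_rot: [3.139, 0.002, -2.986]
ft_force: [0.1, 0.5, -0.1]
gripper_width: 0.701
finger_force: 0.0
```

Emit:
servo_tool(steps="0 0 -0.1 0 0 0 0.4;0 0 -0.2 0 0 0 0.4;0 0 -0.2 0 0 0 0.4;0 0 0 0 0 0 0.4;0 0 0 0 0 0 0.4")

```text
time: 41.25
ee_pos: [0.4171, 0.2797, 0.0947]
eef_rot: [-3.14, -0.002, -2.993]
ft_force: [-1.0, -0.1, 1.0]
gripper_width: 0.701
finger_force: 0.0
```

Emit:
servo_tool(steps="-0.09 0.08 -0.2 0 0 0 0.4;0 0 -0.2 0 0 0 0.4;0 0 -0.2 0 0 0 0.4;0 0 -0.1 0 0 0 0.4;0 0 -0.04 0 0 0 0.4;0 0 0 0 0 0 0.4;0 0 0 0 0 0 -1;0 0 0 0 0 0 -1;0 0 0 0 0 0 -1;0 0 0 0 0 0 -1")

```text
time: 42.25
ee_pos: [0.407, 0.2915, 0.0078]
eef_rot: [3.141, 0.002, -2.991]
ft_force: [-1.0, -0.1, 5.4]
gripper_width: 0.4
finger_force: 59.7
```

Emit:
servo_tool(steps="0 0 0 0 0 0 -1;0 0 0 0 0 0 -1;0 0 0.05 0 0 0 -1;0 0 0.1 0 0 0 -1;0 0 0.2 0 0 0 -1;0 0 0.2 0 0 0 -1;0 0 0.2 0 0 0 -1;0 0 0.2 0 0 0 -1;0 0 0 0 0 0 -1")

```text
time: 43.15
ee_pos: [0.4083, 0.2927, 0.1245]
eef_rot: [3.139, 0.007, -2.991]
ft_force: [0.6, -0.2, -0.6]
gripper_width: 0.397
finger_force: 59.9
```

Emit:
servo_tool(steps="0.05 -0.2 0 0 0 -0.3 -1;0.15 -0.3 0 0 0 -0.3 -1;0.15 -0.35 0 0 0 -0.3 -1;0.15 -0.35 0 0 0 -0.3 -1;0.15 -0.35 0 0 0 -0.3 -1;0.15 -0.35 0 0 0 -0.3 -1;0.15 -0.35 0 0 0 0 -1;0.1 -0.3 0 0 0 0 -1;0.04 -0.2 0 0 0 0 -1;0 -0.05 0 0 0 0 -1")

```text
time: 44.15
ee_pos: [0.537, -0.0493, 0.1201]
eef_rot: [-3.14, -0.0, 3.098]
ft_force: [-0.4, -0.1, 0.3]
gripper_width: 0.394
finger_force: 59.9
```

Emit:
servo_tool(steps="0 0 -0.1 0 0 0 -1;0 0 -0.1 0 0 0 -1;0 0 0 0 0 0 -1;0 0 0 0 0 0 -1")

```text
time: 44.55
ee_pos: [0.536, -0.0432, 0.0955]
eef_rot: [3.141, -0.002, 3.107]
ft_force: [0.1, 0.2, -0.4]
gripper_width: 0.4
finger_force: 59.9
```

Emit:
servo_tool(steps="0.02 -0.03 -0.2 0 0 0 -1;0 0 -0.2 0 0 0 -1;0 0 -0.15 0 0 0 -1;0 0 -0.08 0 0 0 -1;0 0 0 0 0 0 -1;0 0 0 0 0 0 -1")

```text
time: 45.15
ee_pos: [0.5398, -0.0482, 0.0213]
eef_rot: [3.141, 0.001, 3.105]
ft_force: [-0.1, -0.4, 0.3]
gripper_width: 0.399
finger_force: 59.9
```

Emit:
servo_tool(steps="0 0 0 0 0 0 0;0 0 0 0 0 0 0;0 0 0.1 0 0 0 0;0 0 0.2 0 0 0 0;0 0 0.3 0 0 0 0;0 0 0.3 0 0 0 -1;0 -0.3 0.1 0 0 0 -1;-0.2 -0.4 0 0 0 0 -1;-0.3 -0.4 0 0 0 0 -1;-0.3 -0.4 0 0 0 0 -1")

```text
time: 46.15
ee_pos: [0.4564, -0.211, 0.1423]
eef_rot: [-3.141, 0.002, 3.105]
ft_force: [1.2, -1.0, 0.1]
gripper_width: -0.002
finger_force: 0.0
```

```bash
python3 - <<'E'
from m import *
print(arm.get_state()["ee_pos"],arm.get_state()["eef_rot"])
c=shot("top","t6"); cv2.imwrite("pics/p3.png",cv2.resize(c["image"][90:290,160:480,::-1],(800,500),interpolation=2))
W=cloud(c)
s=(np.abs(W[...,2]-.060)<.007)&(W[...,0]<.52)&(W[...,0]>.4)&(np.abs(W[...,1]-.02)<.1); P=W[s]; print(np.median(P,0))
E
```

```text
[ 0.45636917 -0.21103295  0.1423087 ] [-3.14063503e+00  2.09964836e-03  3.10451024e+00]
[0.48206771 0.02101445 0.06198322]
```

View pics/p3.png

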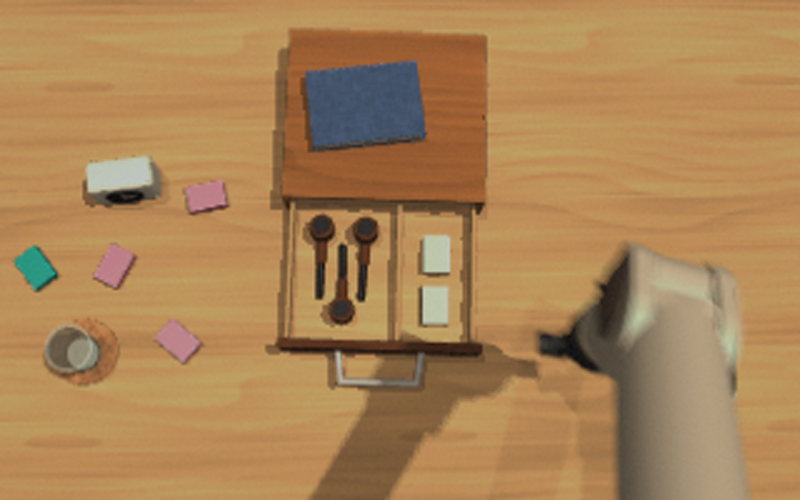

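All three pipes are in the wide compartment around crop (345,265) and both matchboxes in the narrow one at (436,280). The tumbler is on the coaster and nothing else has moved. I'll go in front of the bar with the fingers shut and push the drawer closed.

Emit:
servo_tool(steps="-0.05 0.3 0 0 0 0 -1;-0.1 0.35 0 0 0 0 -1;-0.1 0.35 0 0 0 0 -1;-0.1 0.35 0 0 0 0 -1;-0.1 0.35 0 0 0 0 -1;0 0.25 0 0 0 0 -1;0 0.05 0 0 0 0 -1;0 0 0 0 0 0 -1;0 0 0 0 0 0 -1")

```text
time: 47.1
ee_pos: [0.4033, 0.0296, 0.1412]
eef_rot: [-3.141, 0.001, 3.103]
ft_force: [-0.2, -0.5, 0.2]
gripper_width: -0.0
finger_force: 0.0
```

Emit:
servo_tool(steps="-0.06 0 -0.2 0 0 0 -1;0 0 -0.2 0 0 0 -1;0 0 -0.2 0 0 0 -1;0 0 -0.2 0 0 0 -1;0 0 -0.14 0 0 0 -1;0 0 0 0 0 0 -1;0 0 0 0 0 0 -1")

```text
time: 47.8
ee_pos: [0.3957, 0.0295, 0.028]
eef_rot: [-3.141, -0.001, 3.102]
ft_force: [0.9, 0.2, -0.0]
gripper_width: -0.002
finger_force: 0.0
```

Emit:
servo_tool(steps="0.08 0 0 0 0 0 -1;0.08 -0.003 0 0 0 0 -1;0.08 -0.003 0 0 0 0 -1;0.1 -0.004 0 0 0 0 -1;0.1 -0.004 0 0 0 0 -1;0.12 -0.004 0 0 0 0 -1;0.12 -0.005 0 0 0 0 -1;0.12 -0.005 0 0 0 0 -1;0.12 -0.005 0 0 0 0 -1;0.12 -0.005 0 0 0 0 -1")

```text
time: 48.8
ee_pos: [0.5216, 0.0256, 0.0278]
eef_rot: [-3.141, -0.001, 3.104]
ft_force: [-1.9, -0.2, 0.8]
gripper_width: 0.001
finger_force: 1.0
```

Emit:
servo_tool(steps="0.12 -0.005 0 0 0 0 -1;0.12 -0.005 0 0 0 0 -1;0.12 -0.005 0 0 0 0 -1;0.1 -0.005 0 0 0 0 -1;0.08 0 0 0 0 0 -1;0.05 0 0 0 0 0 -1;0 0 0 0 0 0 -1;0 0 0 0 0 0 -1")

```text
time: 49.6
ee_pos: [0.5916, 0.024, 0.028]
eef_rot: [3.141, 0.0, 3.104]
ft_force: [-0.0, 0.3, 1.1]
gripper_width: -0.004
finger_force: 0.0
```

Emit:
servo_tool(steps="0.04 0 0 0 0 0 -1;0.04 0 0 0 0 0 -1;0.03 0 0 0 0 0 -1;0.03 0 0 0 0 0 -1;0 0 0 0 0 0 -1")

```text
time: 50.1
ee_pos: [0.6083, 0.0234, 0.0278]
eef_rot: [-3.141, -0.0, 3.104]
ft_force: [-1.3, -0.9, 1.0]
gripper_width: 0.001
finger_force: 0.8
```

Emit:
servo_tool(steps="0.03 0 0 0 0 0 -1;0.02 0 0 0 0 0 -1;0 0 0 0 0 0 -1;0 0 0 0 0 0 -1")

```text
time: 50.5
ee_pos: [0.6085, 0.0235, 0.0269]
eef_rot: [-3.14, -0.011, 3.104]
ft_force: [-13.3, -0.5, 10.6]
gripper_width: 0.0
finger_force: 7.0
```

The drawer hit its stop: x stayed at .6085 while the force rose to 13 N. I'll retreat and check.

Emit:
servo_tool(steps="-0.1 0 0 0 0 0 -1;-0.2 0 0 0 0 0 -1;-0.1 0 0.2 0 0 0 -1;0 0 0.3 0 0 0 -1;0 0 0.4 0 0 0 -1;-0.1 -0.3 0.2 0 0 0 -1;-0.1 -0.4 0 0 0 0 -1;0 -0.4 0 0 0 0 -1;0 -0.2 0 0 0 0 -1;0 0 0 0 0 0 -1")

```text
time: 51.5
ee_pos: [0.5424, -0.1384, 0.1606]
eef_rot: [-3.139, 0.002, 3.096]
ft_force: [-0.2, -0.3, 0.7]
gripper_width: -0.001
finger_force: 0.0
```

```bash
python3 - <<'E'
from m import *
c=shot("top"); cv2.imwrite("pics/end.png",cv2.resize(c["image"][90:290,160:480,::-1],(800,500),interpolation=2))
W=cloud(c)
h=(W[...,2]>.03)&(W[...,2]<.046)&(np.abs(W[...,1]-.02)<.07)&(W[...,0]>.55)&(W[...,0]<.635)
print(np.median(W[h],0)); A=np.polyfit(W[h][:,1],W[h][:,0],1); print(np.polyval(A,.016))
E
```

```text
[0.62352703 0.01956239 0.03898756]
0.624032210278923
```

View pics/end.png

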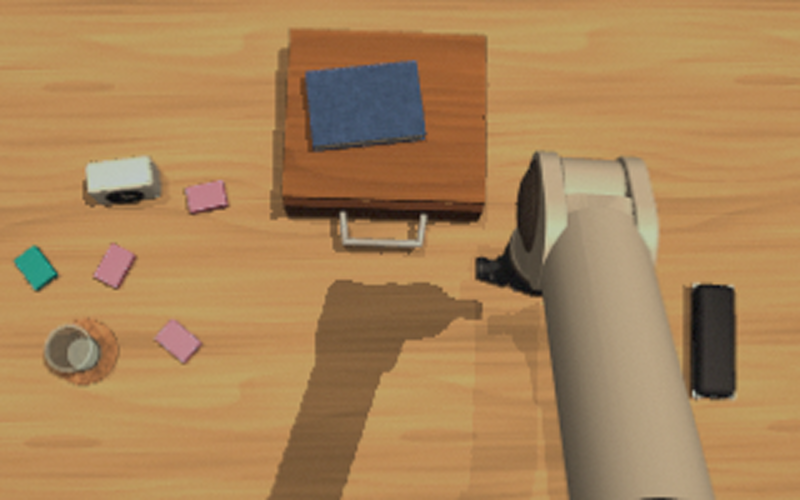

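The drawer is shut, with the handle back at x≈.624 (at least where it started). The tumbler stands on the coaster at crop (75,350), and the clock, book and case are where they were. The arm touches nothing.

```bash
python3 -c "
from station import arm
print(arm.sign_off())"
```

```text
the job is handed in; nothing more can be done
None
```

The job is handed in, with no verdict returned: the tumbler stands on the coaster, all three pipes are in the wide compartment and both matchboxes in the narrow one, the drawer is shut, and the book, clock and case look unmoved.

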